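Right the drying capsule and lay down the spectacle case

TASK

The hearing-aid drying capsule has been knocked onto its side and the spectacle case is standing on its hinge edge: with the fingertips, gently push each of them over where it is, so that the capsule stands on its teal base with the white twist cap uppermost and the case lies flat on its rubber feet with the lid uppermost. Only push: do not pinch, lift or carry them, do not shove them across the nightstand, and leave everything else as it stands. Either may be done first.

Things in the scene. Friction and masses are not known exactly. Their poses are not given: they have to be found in the camera images.
- capsule: Hearing-aid drying capsule: grippy silicone drum 70 mm across, 48 mm long, 0.1 to 0.2 kg, teal base part, white twist cap. Starts lying on its side on one of 12 shallow rim flats (so does not roll by itself): 70 mm high, 48 mm thick, facing any way. Origin: drum centre, 35 mm up at the start, 24 mm when upright. x axis: out through the cap, level at the start. z axis: up at the start.
- capsule_cap (a point): Centre of the capsule's flat white cap face (orange dot), 24 mm from the capsule's origin along its x axis. Pushed here near the top edge, it tips over its far bottom edge onto its base, past balance at about 35 degrees. Let the fingertip rise with the face along its arc about that edge: on a level push the grippy finger can jam. Pushed low it only slides.
- case: Steel spectacle case, closed (does not open), 160 mm long, 62 wide, 38 thick plus four black rubber feet 2 mm high on its bottom; 0.2 to 0.36 kg. Starts standing on its long hinge edge: 62 mm high (thumb tab at mid-length 2 mm more), facing any way. Origin: centre of the shell, 31 mm up at the start, 21 mm lying on its feet. x axis: out through the lid; y: its length; z: up at the start.
- case_lid (a point): Centre of the case's lid face (dark navy inlay), 19 mm from the case's origin along its x axis. Pushed here at mid-length near the top edge, it tips over its far bottom edge onto its feet, past balance at about 35 degrees. Let the fingertip rise with the face along its arc about that edge: on a level push it can jam. Pushed low it only slides.
- saucer: White porcelain saucer, 120 mm across and 17 mm high, between the two; origin at the centre of its underside. Leave alone.
- battery_tray: Two stacked grey plastic battery trays, 97 mm x 115 mm over the end tabs and 48 mm high, with batteries in the upper one, beyond the saucer; origin at the centre of the underside. Leave alone.
- tumbler: Green glass tumbler, 72 mm across and 95 mm high, on the far left; origin at the centre of its underside. Leave alone.
- lotion: Orange lotion bottle, 42 mm across and 105 mm high, on the far right; origin at the centre of its underside. Leave alone.
- clock: White round alarm clock on a foot, 90 mm wide, 35 mm thick and 95 mm high, beyond the tissue box on the left; origin at the centre of its underside. Leave alone.
- tissue_box: Pale green tissue box, 220 mm x 115 mm and 75 mm high, at the left edge; origin at the centre of its underside. Leave alone.
- books: Two books in a pile, 205 mm x 134 mm and 40 mm high, at the right edge; origin at the centre of the underside. Leave alone.
Not all that is in view belongs to the job. Several things look just like the case: the one meant starts farthest to the robot's right. Leave any yellow look-alike of the capsule alone.

How it is judged:
By the outcome, as a careful person would: the job done as asked, in the order asked, and still so for the second after the job is handed in, with the robot touching nothing.
It also fails if it takes over 48 s, if anything falls off the work surface, if the arm or the gripper's body presses on something with over 40 N, if the wrist force passes 120 N, or if a joint passes its speed limit or range.

ROBOT

A 6-joint arm with a two-finger parallel gripper is mounted at the origin on the work surface. World frame = base frame: x ahead of the robot, y to its left, z up, the work surface at z = 0. Lengths are in m, angles in rad, forces in N, time in s.
With the tool pointing down it reaches from about 0.35 to 0.775 m from the base axis. Payload 7.3 kg.
Tool frame: the origin (TCP) lies between the finger pads; the fingertips stand 25 mm ahead of it and the grasp point (between the pads) lies 6 mm ahead of it; y points along the fingers, z is the direction in which the jaws open and shut, and the axes are right-handed (so a half turn about y gives the same grasp; the last joint's range is limited). The gripper opens to 92 mm and grips with 3 to 60 N. Pads are 19 mm wide; open, the fingers measure 130 mm over their backs; the gripper's body (75 mm by 190 mm) begins 47 mm behind the grasp point.
Start: joints at [-1.432, 0.342, 1.524, -0, 1.275, -0.146], TCP at [0.148, -0.504, 0.252] pointing down, gripper open.
Joint ranges: [-2.53, 2.53], [-0.77, 2.02], [0.04, 2.7], [-1, 4.14], [0.28, 2.66], [-3.11, 3.11]. Speed limits (rad/s): [2.57, 2.57, 3.14, 3.14, 3.14, 3.14].

INTERFACE

Orientations are given as [roll, pitch, yaw] about the fixed x, y, z axes, in that order (R = Rz(yaw) Ry(pitch) Rx(roll)).
In Python, from cell import sensors, read_camera, hand_in gives the robot as it stands. The module is installed in compiled form; this text tells all that it offers.
- The arm moves only by the tool send_rows, never from a script. Its argument "motion" is a list that holds one entry, the list of rows, each a list of 4 numbers: the shift along the tool's x, y, z in m, then the turn about the tool's y in degrees. In form: [[[tx, ty, tz, twist], ...]]. A call has 1 to 8 rows; each row is the pose to reach, as a shift and turn from the pose measured when the call began, along the tool's axes at that moment; what a row does not reach only later rows make up. A row lasts 1/10 s, in which the tool goes at most 50 mm and 8.59 degrees, less where a joint would pass 70% of its speed; a pose out of reach is approached as far as the arm can. A call with a gripper value outside its range is refused whole. "gripper" is the opening, from 0 (shut) to 1 (fully open), set as the call begins (left out, the last holds). The fingers move at their own pace and stop on an object; "grip_force" is the grip in N (left out, the last holds). Time passes only in rows, so rows that repeat a pose let the fingers close. It gives the time, the measured TCP pose, the force and the opening at its end, in the units of the state.
- sensors.observe(): the state, without advancing time (a new reading comes with each control period).
- read_camera(name): name is "side" or "top" or "wrist"; returns a dict with "frame" (400x640x3 uint8, red, green, blue), "fx", "fy", "cx", "cy" (pixels), "extrinsics" (4x4, takes a point from world to camera coordinates). Camera axes: x right, y up, looking along -z (the intrinsics and any distortion apply to the point x, -y, -z); pixel columns grow to the right and rows downward; lengths in m; the calibration is good to about 2 mm. A picture is of the moment at which its call begins. There is no depth.
- hand_in(): hands the job in, once; it reports no verdict.
The state is a dict: "time": time; "qpos": joint angles; "qvel": joint speeds; "joint_efforts": joint torques, N m; "tool_pos": TCP position; "tool_rot": TCP orientation; "contact_force": force on the tool from outside, world axes, zero at the start; "torque": the same for the moment, N m; "opening": finger opening in m.
Only numpy, scipy, OpenCV 4.12 (cv2) and the standard library are available. Lean on these libraries where they do the work, as an engineer would, in place of code of your own. Each camera call takes 0.05 s, during which the arm holds its last target.

## Working session

There is one attempt and no reset: what is moved stays moved. The work goes in short steps, Python scripts to look and compute and a tool call to move; the robot and the scene stay as the last step left them, time stands still between calls to the robot, and variables do not carry over. Pictures are saved under pics/ and viewed, and the job is handed in when it is done.

Besides the shell and the picture viewer there is one more tool, called as name([rows], argument=value, ...), one row to a line, values as JSON. send_rows: Moves the arm, as the interface text tells. Its arguments: {"type":"object","properties":{"motion":{"type":"array"},"gripper":{"type":"number"},"grip_force":{"type":"number"}},"required":["motion"]}

```bash
mkdir -p pics; python3 - <<'E'
from cell import sensors, read_camera
import cv2,json,pickle
s=sensors.observe();print(s)
for n in("side","top","wrist"):
    c=read_camera(n);pickle.dump(c,open(f"{n}0.pkl","wb"))
    cv2.imwrite(f"pics/{n}0.png",c["frame"][:,:,::-1]);print(n,{k:v for k,v in c.items() if k!="frame"})
E
```

```text
{'time': 0.0, 'qpos': array([-1.43201202e+00,  3.42756808e-01,  1.52502492e+00, -1.85044465e-05,
        1.27542438e+00, -1.45993431e-01]), 'qvel': array([ 0.00048636, -0.00077653,  0.00067223,  0.00093861,  0.00047958,
       -0.00022583]), 'joint_efforts': array([ 1.32117730e-03, -4.31239271e+01, -2.44222820e+01,  7.18768453e-02,
        5.58445835e-02, -1.37068182e-04]), 'tool_pos': array([ 0.14746217, -0.50346891,  0.2510245 ]), 'tool_rot': array([-1.57239519e+00,  2.17210919e-04, -2.85680969e+00]), 'contact_force': array([ 0.39198546,  0.53177512, -0.47794626]), 'torque': array([ 0.03913862,  0.03412694, -0.02965262]), 'opening': 0.09150586158160776}
side {'fx': 390.7710361201695, 'fy': 390.7710361201695, 'cx': 321.1633142599099, 'cy': 202.26418840193963, 'extrinsics': array([[ 0.99339945, -0.11258531, -0.02195618, -0.49381131],
       [ 0.07896636,  0.53240014,  0.84280152, -0.07680558],
       [-0.0831976 , -0.83897237,  0.53777646, -1.36050238],
       [ 0.        ,  0.        ,  0.        ,  1.        ]])}
top {'fx': 505.5677415144934, 'fy': 505.5677415144934, 'cx': 316.79722934435983, 'cy': 192.93519079381417, 'extrinsics': array([[-7.87295726e-04, -9.99988560e-01, -4.71813528e-03,
         1.52275252e-02],
       [ 9.81652070e-01, -1.67249338e-03,  1.90673584e-01,
        -5.31780776e-01],
       [-1.90679294e-01, -4.48145077e-03,  9.81642157e-01,
        -1.73694471e+00],
       [ 0.00000000e+00,  0.00000000e+00,  0.00000000e+00,
         1.00000000e+00]])}
wrist {'fx': 297.7190134212711, 'fy': 297.7190134212711, 'cx': 312.5608972506309, 'cy': 200.30556436135137, 'extrinsics': array([[ 0.28152002, -0.95955317, -0.0020502 , -0.52451504],
       [ 0.91919188,  0.2702905 , -0.28640765,  0.0350165 ],
       [ 0.27537751,  0.07874496,  0.95810566, -0.39017135],
       [ 0.        ,  0.        ,  0.        ,  1.        ]])}
```

View pics/top0.png

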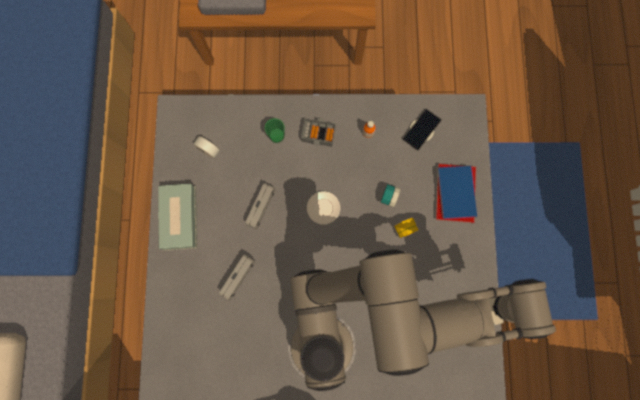

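View pics/side0.png

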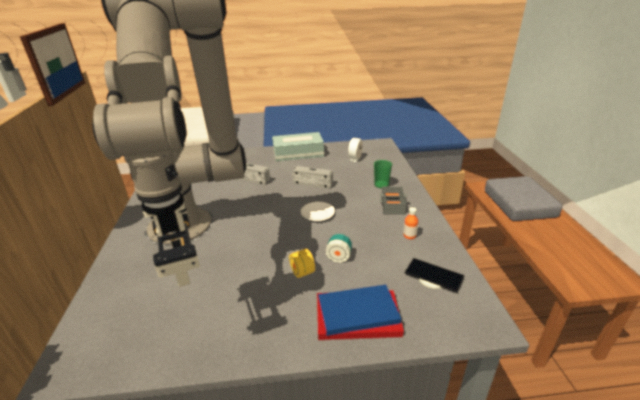

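View pics/wrist0.png

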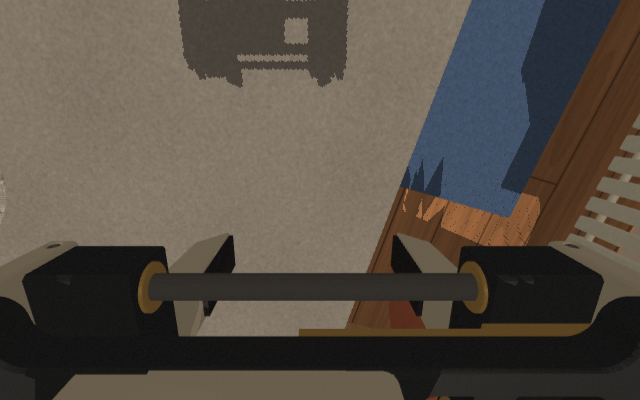

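```bash
python3 - <<'E'
import cv2,numpy as np
t=cv2.imread("pics/top0.png");s=cv2.imread("pics/side0.png")
r=lambda im,x,y,w,h:cv2.resize(im[y:y+h,x:x+w],(400,300),interpolation=cv2.INTER_CUBIC)
cv2.imwrite("pics/c1.png",np.vstack([np.hstack([r(t,220,170,80,60),r(t,370,170,60,45)]),np.hstack([r(s,280,150,80,60),r(s,310,220,60,45)])]))
cv2.imwrite("pics/c2.png",np.vstack([np.hstack([r(t,200,240,80,60),r(t,385,100,80,60)]),np.hstack([r(s,210,145,80,60),r(s,395,245,80,60)])]))
E
```

```text
(no output)
```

View pics/c1.png

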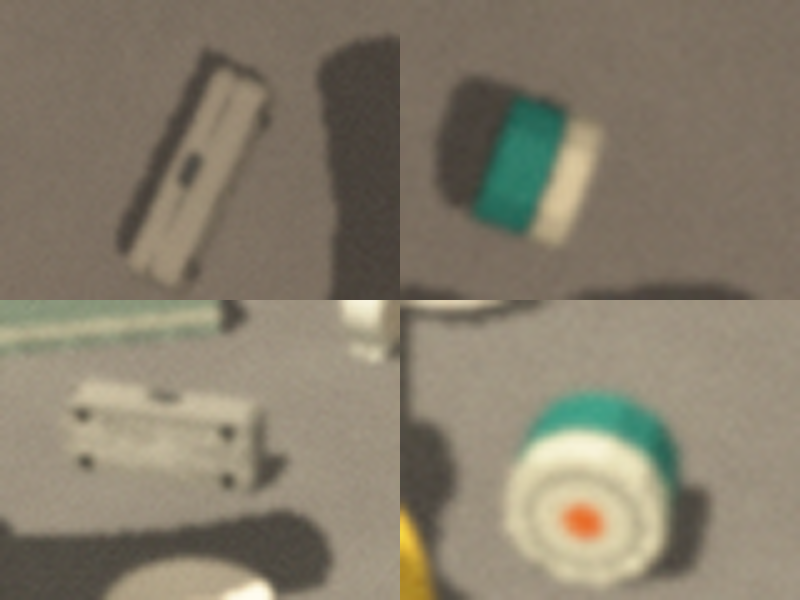

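View pics/c2.png

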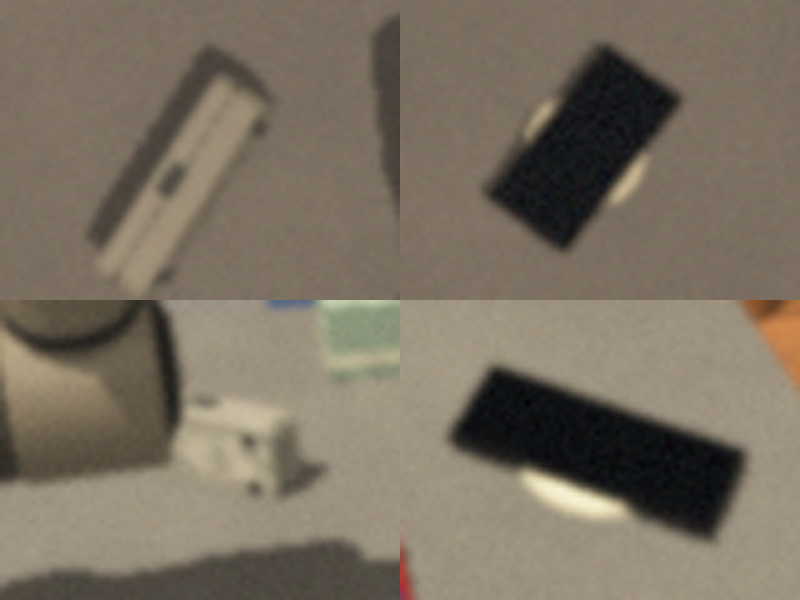

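```bash
cat > h.py <<'E'
import numpy as np,cv2,pickle
def proj(c,P):
    P=np.atleast_2d(P);E=c["extrinsics"];q=P@E[:3,:3].T+E[:3,3]
    return np.c_[c["cx"]+c["fx"]*q[:,0]/-q[:,2], c["cy"]+c["fy"]*-q[:,1]/-q[:,2]]
def ray(c,u,v,z):
    E=c["extrinsics"];R=E[:3,:3];o=-R.T@E[:3,3]
    d=R.T@np.array([(u-c["cx"])/c["fx"],-(v-c["cy"])/c["fy"],-1.])
    return o+d*(z-o[2])/d[2]
def load(n):return pickle.load(open(n+".pkl","rb"))
E
python3 - <<'E'
from h import *
t=load("top0");s=load("side0")
for X,Y in [(222,65),(268,90),(178,285),(128,262)]: print("case",ray(t,220+X/5,170+Y/5,.062).round(4))
print("tab",ray(t,220+190/5,170+170/5,.064).round(4))
for X,Y in [(222,75),(268,100),(150,290),(97,262)]: print("other",ray(t,200+X/5,240+Y/5,.062).round(4))
print("capdot side",ray(s,337.5,253.3,.035).round(4))
for X,Y in [(115,95),(167,110),(203,127),(75,215),(133,235),(160,247)]: print("caps",ray(t,370+X/6.667,170+Y/6.667,.05).round(4))
print("saucer",ray(t,324,208,.017).round(4), "yellow",ray(t,406,228,.04).round(4))
print("tray",ray(t,319,132,.048).round(3),"tumb",ray(t,275,130,.09).round(3),"phone",ray(t,422,130,.02).round(3),"lotion",ray(t,369,128,.1).round(3),"books",ray(t,456,192,.04).round(3),"tissue",ray(t,176,215,.075).round(3))
E
```

```text
case [0.5657 0.1995 0.062 ]
case [0.5477 0.1667 0.062 ]
case [0.4096 0.2271 0.062 ]
case [0.4257 0.2622 0.062 ]
tab [0.4902 0.2202 0.064 ]
other [0.3129 0.2634 0.062 ]
other [0.2958 0.2314 0.062 ]
other [0.1683 0.3083 0.062 ]
other [0.1869 0.3449 0.062 ]
capdot side [ 0.5158 -0.2714  0.035 ]
caps [ 0.563  -0.2355  0.05  ]
caps [ 0.5548 -0.2629  0.05  ]
caps [ 0.5455 -0.2817  0.05  ]
caps [ 0.4982 -0.2126  0.05  ]
caps [ 0.4874 -0.2429  0.05  ]
caps [ 0.481 -0.257  0.05 ]
saucer [ 0.4834 -0.0111  0.017 ] yellow [ 0.4081 -0.2983  0.04  ]
tray [0.758 0.006 0.048] tumb [0.752 0.162 0.09 ] phone [ 0.773 -0.373  0.02 ] lotion [ 0.755 -0.17   0.1  ] books [ 0.537 -0.48   0.04 ] tissue [0.45  0.502 0.075]
```

Candidates:
- Case: grey standing cases at top px (260,204) and (237,276). I choose the first, since it is farther right. The black phone on its charger at (422,130) is not a case.
- Capsule: teal/white at (390,195), not the yellow one at (406,228).

In the crop, the case's feet face right and its lid faces left, so I push it toward −y. The cap faces −y, so I push the capsule toward +y.

```bash
cat >> h.py <<'E'
def go(x,y,z,yawdeg):
    from cell import sensors
    from scipy.spatial.transform import Rotation as Ro
    s=sensors.observe();R=Ro.from_euler("xyz",s["tool_rot"]).as_matrix()
    d=R.T@(np.array([x,y,z])-s["tool_pos"]);tw=-((yawdeg-np.degrees(s["tool_rot"][2])+180)%360-180)
    print("t",s["time"],"pos",s["tool_pos"].round(4),"yaw",np.degrees(s["tool_rot"][2]).round(1),"F",s["contact_force"].round(2),"SHIFT",d.round(4),"TW",round(tw,1))
def snap(n,tag):
    from cell import read_camera
    c=read_camera(n);pickle.dump(c,open(f"{n}{tag}.pkl","wb"));cv2.imwrite(f"pics/{n}{tag}.png",c["frame"][:,:,::-1]);return c
E
python3 -c "
from h import *
go(.5,-.308,.2,-111)"
```

```text
t 0.15 pos [ 0.1475 -0.5036  0.2512] yaw -163.7 F [ 0.75 -0.22 -0.41] SHIFT [-0.3932  0.0514 -0.0886] TW -52.7
```

send_rows([
  [[-0.393,0.0,-0.0886,-52.7],[-0.393,0.0,-0.0886,-52.7],[-0.393,0.0,-0.0886,-52.7],[-0.393,0.0,-0.0886,-52.7],[-0.393,0.0,-0.0886,-52.7],[-0.393,0.0,-0.0886,-52.7],[-0.393,0.0,-0.0886,-52.7],[-0.393,0.0,-0.0886,-52.7]],
], gripper=0, grip_force=10)

```text
time: 0.95
tool_pos: [0.4987, -0.3082, 0.2512]
tool_rot: [-1.572, 0.001, -1.936]
contact_force: [0.1, -0.6, -0.3]
opening: 0.0325
```

```bash
python3 -c "
from h import *
go(.5,-.308,.2,-111)
snap('wrist',1);snap('top',1);snap('side',1)"
```

```text
t 0.95 pos [ 0.4987 -0.3082  0.2512] yaw -110.9 F [ 0.1  -0.63 -0.31] SHIFT [-0.0006  0.0512  0.0012] TW 0.1
```

View pics/wrist1.png

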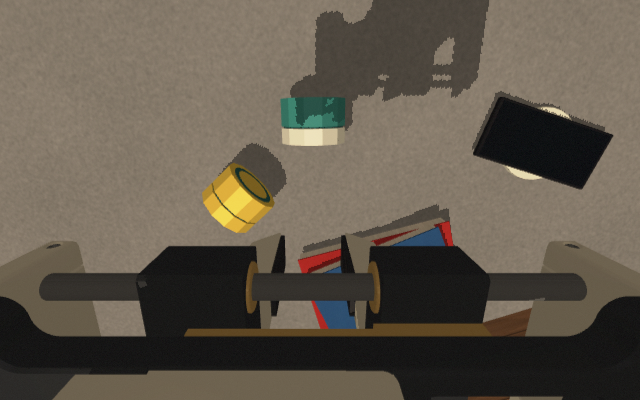

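View pics/side1.png

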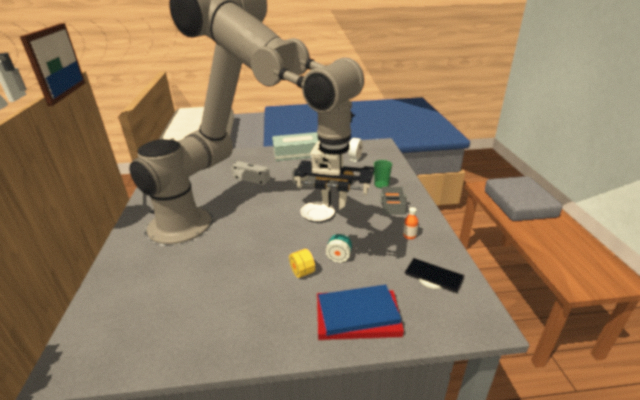

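View pics/top1.png

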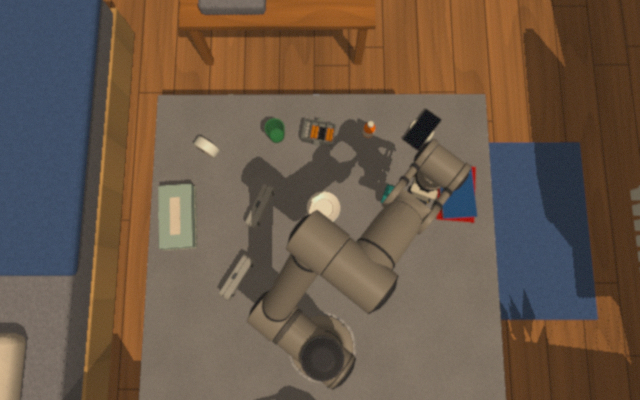

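```bash
python3 - <<'E'
from h import *
import cv2
c=load("wrist1");f=cv2.cvtColor(c["frame"],cv2.COLOR_RGB2BGR)
# model overlay
def model(C,yaw):
    a=np.array([np.cos(yaw),np.sin(yaw),0]);b=np.array([-a[1],a[0],0]);th=np.linspace(0,2*np.pi,25)
    return [C+s*a+.035*(np.cos(th)[:,None]*b+np.sin(th)[:,None]*[0,0,1]) for s in(-.024,.024)]
C=np.array([.5235,-.2485,.035])
for L in model(C,np.arctan2(-.934,-.358)):
    cv2.polylines(f,[np.round(proj(c,L)*8).astype(int)],True,(0,0,255),1,cv2.LINE_AA,3)
cv2.imwrite("pics/ov1.png",cv2.resize(f[80:170,250:380],None,fx=6,fy=6,interpolation=cv2.INTER_CUBIC))
E
```

```text
(no output)
```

View pics/ov1.png

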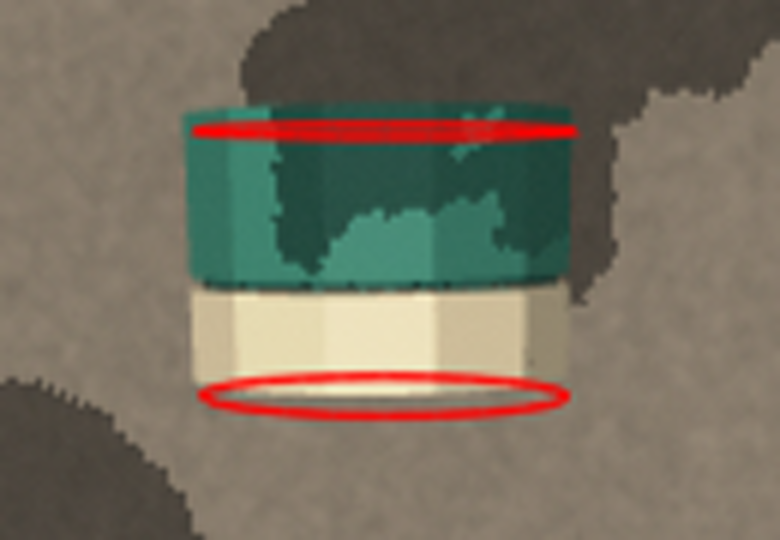

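```bash
python3 -c "
from h import *
go(.5063,-.292,.079,-111)"
```

```text
t 1.1 pos [ 0.4992 -0.3074  0.2505] yaw -110.7 F [-0.7  -0.27 -0.81] SHIFT [-0.0166  0.1716  0.0014] TW 0.3
```

send_rows([
  [[0.0,0.05,0.001,0],[0.0,0.1,0.001,0],[0.0,0.14,0.001,0],[0.0,0.165,0.001,0],[-0.006,0.1715,0.001,0],[-0.012,0.1715,0.001,0],[-0.0165,0.1715,0.001,0],[-0.0165,0.1715,0.001,0]],
])

```text
time: 1.9
tool_pos: [0.5069, -0.2919, 0.0809]
tool_rot: [-1.569, 0.001, -1.931]
contact_force: [0.2, 0.5, 0.2]
opening: 0.0007
```

```bash
python3 -c "
from h import *
go(.5063,-.292,.079,-111)
snap('wrist',2);c=snap('side',2)
f=c['frame'][200:290,280:400,::-1];cv2.imwrite('pics/s2.png',cv2.resize(f,None,fx=6,fy=6,interpolation=2))"
```

```text
t 1.9 pos [ 0.5069 -0.2919  0.0809] yaw -110.7 F [0.17 0.53 0.17] SHIFT [ 0.0003  0.0019 -0.0005] TW 0.3
```

View pics/wrist2.png

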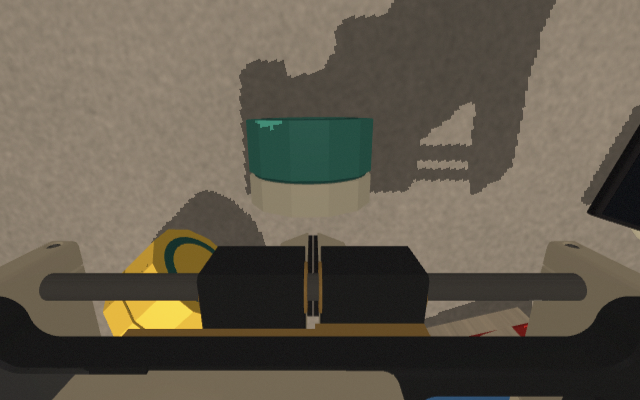

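View pics/s2.png

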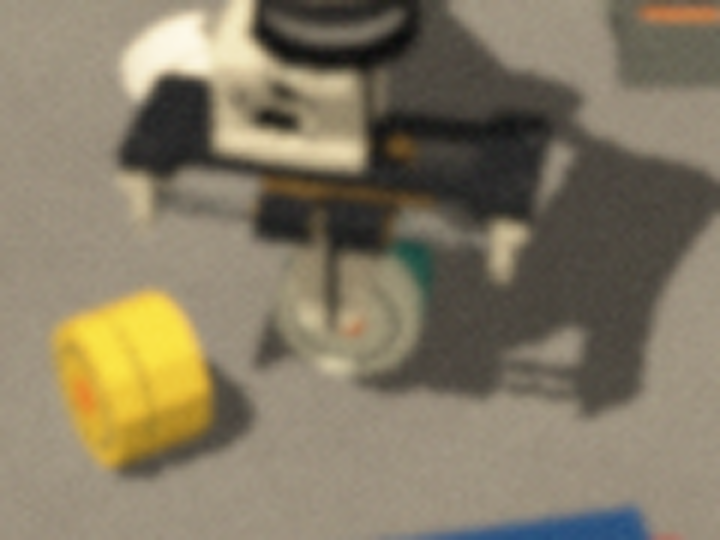

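Only the tip is beside the cap face and it is laterally centred (capsule centre x≈310, fingers 313). Approaching to contact.

send_rows([
  [[-0.005,0.001,0,0],[-0.009,0.001,0,0],[-0.012,0.001,0,0],[-0.014,0.001,0,0],[-0.014,0.001,0,0]],
])

```text
time: 2.5
tool_pos: [0.5116, -0.2788, 0.0796]
tool_rot: [-1.57, 0.001, -1.931]
contact_force: [-0.1, 0.3, -0.7]
opening: 0.0005
```

```bash
python3 -c "
from h import *
c=snap('wrist',3)
f=c['frame'][90:270,210:420,::-1];cv2.imwrite('pics/w3.png',cv2.resize(f,None,fx=3.5,fy=3.3,interpolation=2))
c=snap('side',3)
f=c['frame'][200:290,280:400,::-1];cv2.imwrite('pics/s3.png',cv2.resize(f,None,fx=6,fy=6,interpolation=2))"
```

```text
(no output)
```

View pics/w3.png

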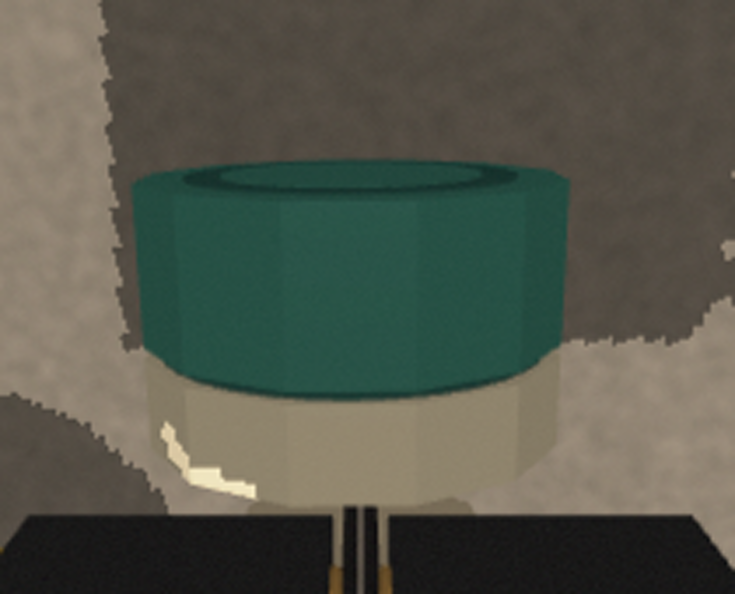

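View pics/s3.png

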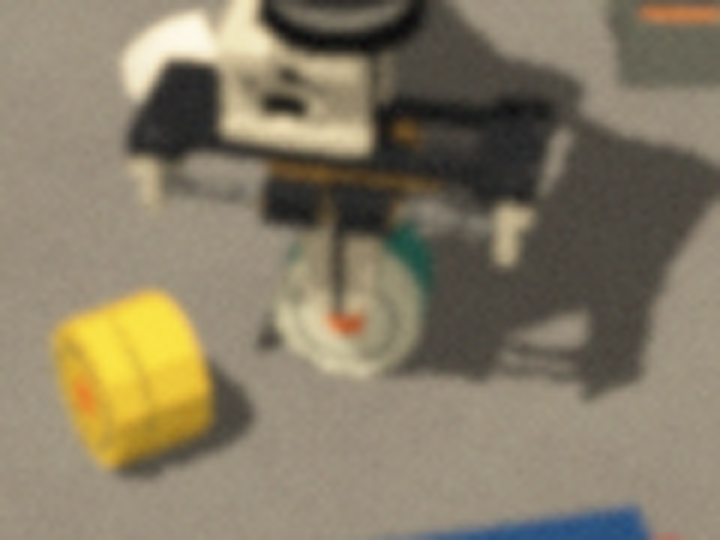

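```bash
python3 - <<'E'
from h import *
from cell import sensors
from scipy.spatial.transform import Rotation as Ro
s=sensors.observe();R=Ro.from_euler("xyz",s["tool_rot"]).as_matrix();p=s["tool_pos"];print(p)
w=load("wrist3");E=w["extrinsics"];o=-E[:3,:3].T@E[:3,3];print("cam in tool",R.T@(o-p))
sd=load("side3")
for a in [(-.0095,.025,0),(.0095,.025,0),(-.0095,.025,.019),(-.0095,.025,-.019),(0,.025,0)]:
    P=p+R@np.array(a);q=proj(w,P)[0];r=proj(sd,P)[0]
    print(a,P.round(4),"w3crop",((q-[210,90])*[3.5,3.3]).round(),"s3crop",((r-[280,200])*6).round())
for nm,P in [("dot",[.516,-.268,.035]),("captop",[.516,-.268,.07]),("dot side-est",[.5158,-.2714,.035])]:
    q=proj(w,P)[0];r=proj(sd,P)[0];print(nm,((q-[210,90])*[3.5,3.3]).round(),((r-[280,200])*6).round())
E
```

```text
[ 0.51151091 -0.27913877  0.07956482]
cam in tool [-0.0780951  -0.13163651  0.00096542]
(-0.0095, 0.025, 0) [ 0.5149 -0.2702  0.0546] w3crop [353. 485.] s3crop [343. 288.]
(0.0095, 0.025, 0) [ 0.5082 -0.288   0.0546] w3crop [353. 584.] s3crop [335. 312.]
(-0.0095, 0.025, 0.019) [ 0.5327 -0.277   0.0546] w3crop [470. 485.] s3crop [381. 293.]
(-0.0095, 0.025, -0.019) [ 0.4971 -0.2635  0.0545] w3crop [237. 485.] s3crop [305. 282.]
(0, 0.025, 0) [ 0.5115 -0.2791  0.0546] w3crop [353. 535.] s3crop [339. 300.]
dot [355. 432.] [344. 315.]
captop [354. 510.] [344. 260.]
dot side-est [361. 448.] [345. 320.]
```

send_rows([
  [[-0.003,0,0,0],[-0.0055,-0.002,0,0],[-0.008,-0.004,0,0],[-0.0105,-0.0058,0,0],[-0.013,-0.0075,0,0],[-0.0157,-0.009,0,0],[-0.0185,-0.0106,0,0],[-0.0185,-0.0106,0,0]],
])

```text
time: 3.4
tool_pos: [0.5183, -0.2615, 0.0904]
tool_rot: [-1.569, 0.001, -1.931]
contact_force: [-0.9, -0.2, -0.4]
opening: 0.0004
```

```bash
python3 -c "
from h import *
go(.5,-.3,.1,-111)
c=snap('wrist',4)
f=c['frame'][90:270,210:420,::-1];cv2.imwrite('pics/w4.png',cv2.resize(f,None,fx=3.5,fy=3.3,interpolation=2))
c=snap('side',4)
f=c['frame'][200:290,280:400,::-1];cv2.imwrite('pics/s4.png',cv2.resize(f,None,fx=6,fy=6,interpolation=2))"
```

```text
t 3.4 pos [ 0.5183 -0.2615  0.0904] yaw -110.6 F [-0.88 -0.25 -0.45] SHIFT [ 0.0425 -0.0096 -0.0035] TW 0.4
```

View pics/w4.png

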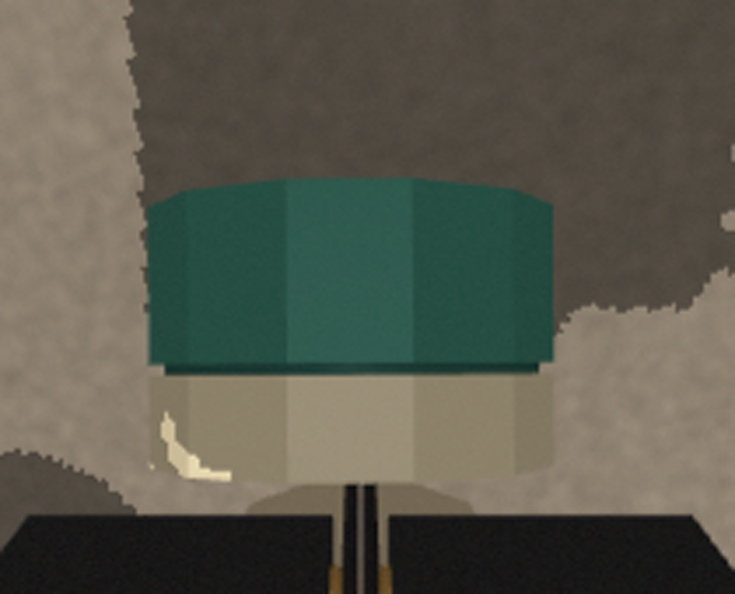

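View pics/s4.png

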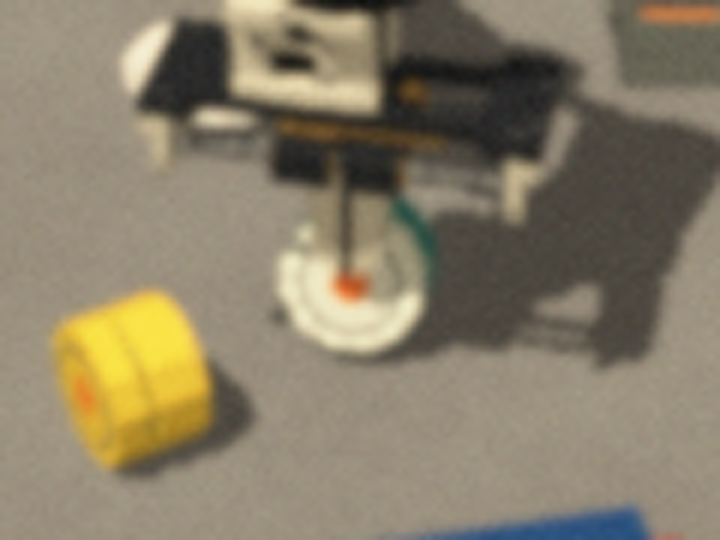

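Tipping cleanly, about 15° now. Continuing along the arc.

send_rows([
  [[-0.004,-0.0018,0,0],[-0.008,-0.0034,0,0],[-0.012,-0.0047,0,0],[-0.016,-0.0058,0,0],[-0.02,-0.0066,0,0],[-0.024,-0.0072,0,0],[-0.028,-0.0075,0,0],[-0.032,-0.0076,0,0]],
])

```text
time: 4.3
tool_pos: [0.5295, -0.2315, 0.0978]
tool_rot: [-1.57, 0.001, -1.931]
contact_force: [0.1, -0.5, 0.2]
opening: 0.0009
```

```bash
python3 -c "
from h import *
go(.5,-.3,.1,-111)
c=snap('wrist',5)
f=c['frame'][70:270,190:440,::-1];cv2.imwrite('pics/w5.png',cv2.resize(f,None,fx=3,fy=3,interpolation=2))
c=snap('side',5)
f=c['frame'][200:290,280:400,::-1];cv2.imwrite('pics/s5.png',cv2.resize(f,None,fx=6,fy=6,interpolation=2))"
```

```text
t 4.3 pos [ 0.5295 -0.2315  0.0978] yaw -110.7 F [ 0.07 -0.46  0.2 ] SHIFT [ 0.0745 -0.0022 -0.0034] TW 0.3
```

View pics/w5.png

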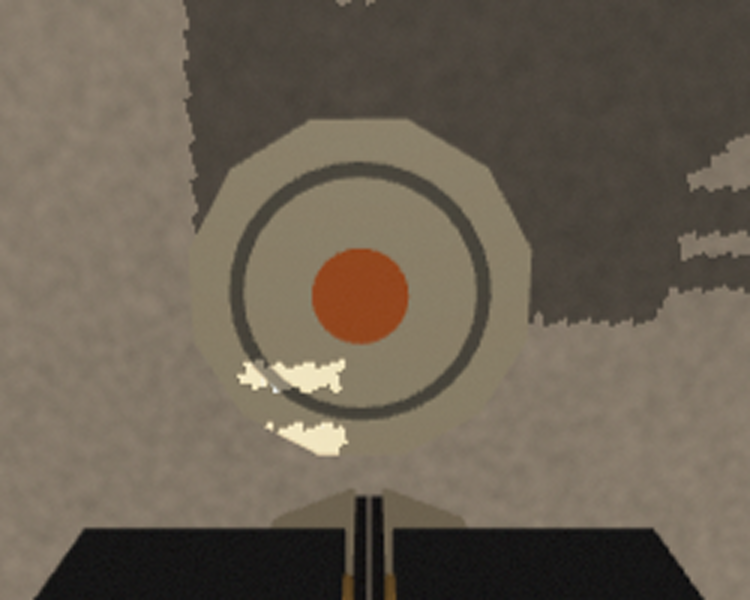

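View pics/s5.png

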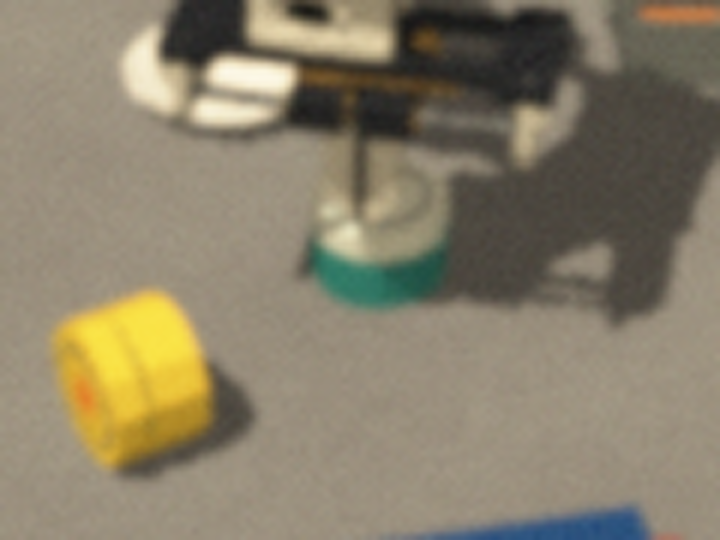

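Capsule is upright on its teal base. Now over to the case, with a half turn so that the wrist camera sees it.

send_rows([
  [[0.005,-0.04,0,0],[0.005,-0.08,0,0],[0.005,-0.12,0,0],[0.005,-0.13,0,-8],[0.005,-0.13,0,-16],[0.005,-0.13,0,-24],[0.005,-0.13,0,-32],[0.005,-0.13,0,-40]],
])

```text
time: 5.2
tool_pos: [0.5275, -0.2361, 0.2277]
tool_rot: [-1.57, -0.0, -1.227]
contact_force: [-0.3, -0.0, -0.1]
opening: 0.0007
```

```bash
python3 -c "
from h import *
go(.5087,.263,.22,66)"
```

```text
t 5.2 pos [ 0.5275 -0.2361  0.2277] yaw -70.3 F [-0.3  -0.01 -0.11] SHIFT [-0.4762  0.0079  0.1505] TW -136.3
```

send_rows([
  [[-0.048,0,0.015,-8.5],[-0.095,0,0.03,-17],[-0.142,0,0.045,-25.5],[-0.19,0,0.06,-34],[-0.237,0,0.075,-42.5],[-0.285,0,0.09,-51],[-0.332,0,0.105,-59.5],[-0.38,0,0.12,-68]],
])

```text
time: 6.0
tool_pos: [0.512, 0.1637, 0.228]
tool_rot: [-1.571, -0.002, -0.034]
contact_force: [0.6, 0.0, -0.2]
opening: 0.0004
```

```bash
python3 -c "
from h import *
go(.5087,.263,.22,66)"
```

```text
t 6.0 pos [0.512  0.1637 0.228 ] yaw -2.0 F [ 0.59  0.02 -0.25] SHIFT [-0.0067  0.008   0.0991] TW -68.0
```

send_rows([
  [[-0.001,0.001,0.015,-8.5],[-0.002,0.002,0.03,-17],[-0.003,0.004,0.045,-25.5],[-0.004,0.006,0.06,-34],[-0.005,0.008,0.075,-42.5],[-0.006,0.008,0.09,-51],[-0.007,0.008,0.099,-59.5],[-0.007,0.008,0.099,-68]],
])

```text
time: 6.8
tool_pos: [0.5082, 0.264, 0.2199]
tool_rot: [-1.572, -0.001, 1.16]
contact_force: [-0.4, 0.4, -0.4]
opening: 0.0007
```

```bash
python3 -c "
from h import *
c=snap('wrist',6)
go(.5087,.263,.22,66)
C=np.array([.487,.214,0]);u=np.array([.914,-.405,0]);n=np.array([.405,.914,0])
f=c['frame'][:,:,::-1].copy()
P=[C+a*.08*u+b*.019*n+[0,0,.062] for a,b in((1,1),(1,-1),(-1,-1),(-1,1))]
cv2.polylines(f,[np.round(proj(c,P)*8).astype(int)],True,(0,0,255),1,cv2.LINE_AA,3)
cv2.imwrite('pics/ov6.png',f)"
```

```text
t 6.85 pos [0.5083 0.2634 0.2199] yaw 66.9 F [-0.05 -0.44 -0.59] SHIFT [-0.0002 -0.0001 -0.0005] TW 0.9
```

View pics/ov6.png

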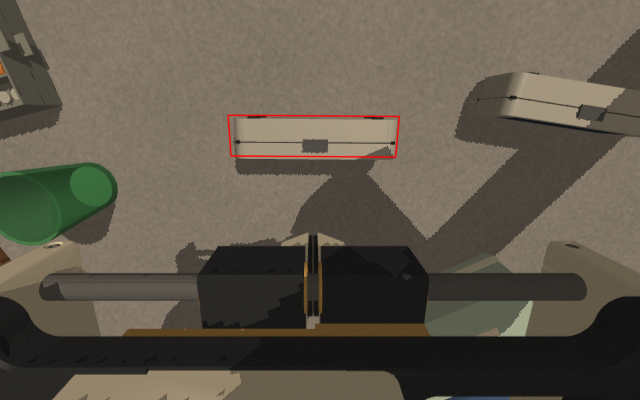

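send_rows([
  [[0,0.05,0,0],[0,0.095,0,0],[0,0.125,0,0],[0,0.143,0,0],[-0.006,0.144,0,0],[-0.012,0.144,0,0],[-0.018,0.144,0,0],[-0.018,0.144,0,0]],
])

```text
time: 7.65
tool_pos: [0.5018, 0.2462, 0.0773]
tool_rot: [-1.574, -0.002, 1.166]
contact_force: [-0.9, -0.2, -0.2]
opening: 0.0006
```

```bash
python3 -c "
from h import *
c=snap('wrist',7)
go(.4947+.0095*.405,.2314+.0095*.914,.077,66)"
```

```text
t 7.7 pos [0.502  0.2466 0.0772] yaw 66.8 F [-0.44  1.19 -0.33] SHIFT [-0.0073  0.0002  0.0006] TW 0.8
```

View pics/wrist7.png

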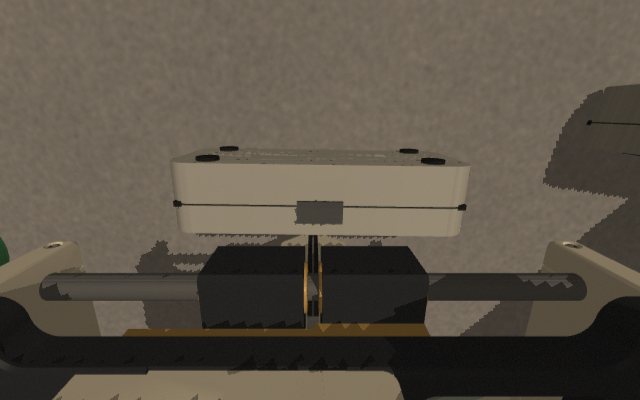

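send_rows([
  [[-0.003,0,0.004,0.5],[-0.0065,0,0.004,0.5],[-0.009,-0.0013,0.004,0.5],[-0.0115,-0.003,0.004,0.5],[-0.014,-0.0045,0.004,0.5],[-0.0165,-0.0058,0.004,0.5],[-0.019,-0.007,0.004,0.5],[-0.0215,-0.008,0.004,0.5]],
])

```text
time: 8.5
tool_pos: [0.4897, 0.2281, 0.0852]
tool_rot: [-1.574, -0.002, 1.157]
contact_force: [-0.4, 0.3, -0.9]
opening: 0.0001
```

```bash
python3 -c "
from h import *
c=snap('wrist',8);snap('side',8)
cv2.imwrite('pics/s8.png',cv2.resize(load('side8')['frame'][130:230,240:380,::-1],None,fx=5,fy=5,interpolation=2))
go(.4947,.2314,.077,66)"
```

```text
t 8.6 pos [0.4897 0.228  0.0852] yaw 66.3 F [-1.37  0.81 -0.39] SHIFT [ 0.0051  0.0082 -0.0032] TW 0.3
```

View pics/wrist8.png

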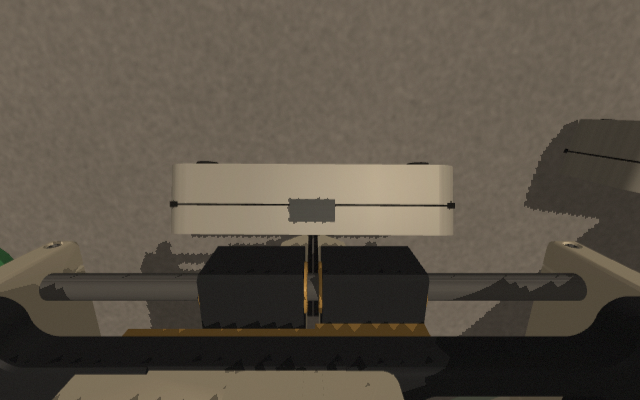

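View pics/s8.png

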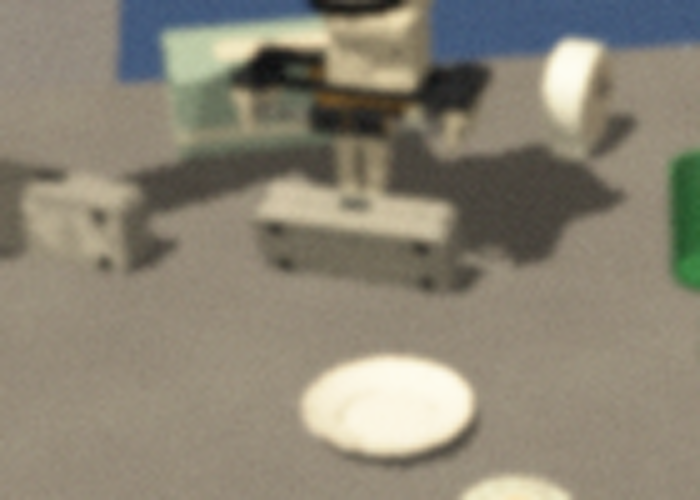

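send_rows([
  [[-0.0035,-0.0014,0,0],[-0.007,-0.0025,0,0],[-0.0105,-0.0034,0,0],[-0.014,-0.004,0,0],[-0.0175,-0.0045,0,0],[-0.021,-0.0048,0,0],[-0.0245,-0.005,0,0],[-0.028,-0.005,0,0]],
])

```text
time: 9.4
tool_pos: [0.4783, 0.2022, 0.0902]
tool_rot: [-1.574, -0.002, 1.157]
contact_force: [0.5, -0.3, 0.4]
opening: 0.0003
```

```bash
python3 -c "
from h import *
c=snap('wrist',9);snap('side',9)
cv2.imwrite('pics/s9.png',cv2.resize(load('side9')['frame'][130:230,240:380,::-1],None,fx=5,fy=5,interpolation=2))
go(.4947,.2314,.077,66)"
```

```text
t 9.5 pos [0.4782 0.202  0.0901] yaw 66.3 F [ 0.24 -0.02 -0.09] SHIFT [ 0.0335  0.0132 -0.0032] TW 0.3
```

View pics/wrist9.png

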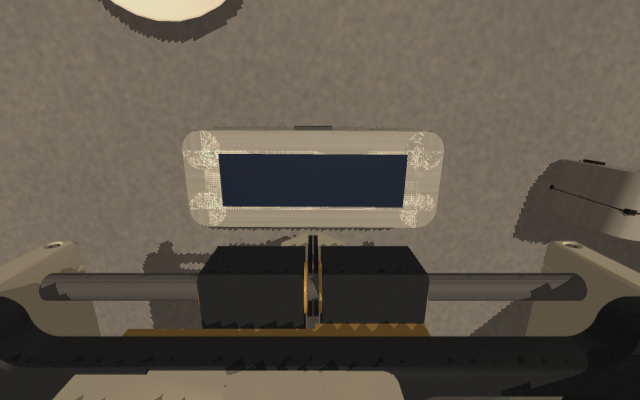

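View pics/s9.png

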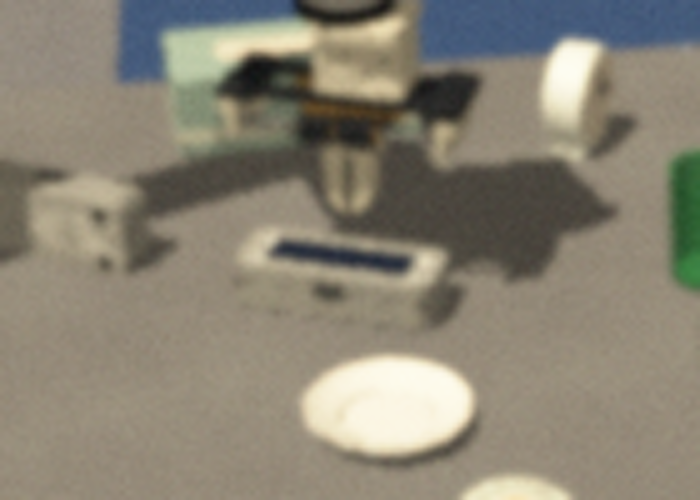

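The case is lying flat, lid up. Retreating, then checking everything.

send_rows([
  [[0.006,-0.03,0,0],[0.008,-0.07,0,0],[0.008,-0.12,0,0],[0.008,-0.16,0,0],[0.008,-0.17,0,0],[0.05,-0.17,0,0],[0.08,-0.17,0,0],[0.08,-0.17,0,0]],
])

```text
time: 10.3
tool_pos: [0.5103, 0.2777, 0.259]
tool_rot: [-1.572, -0.002, 1.159]
contact_force: [0.5, 0.3, -0.6]
opening: 0.0007
```

```bash
python3 -c "
from h import *
go(.4947,.2314,.077,66)
a=snap('top',10);b=snap('side',10);snap('wrist',10)
A=load('side0')['frame'][:,:,::-1];B=b['frame'][:,:,::-1]
r=lambda im:cv2.resize(im[130:310,220:420],(400,300),interpolation=2)
r2=lambda im:cv2.resize(im[90:310,140:500],(400,300),interpolation=2)
cv2.imwrite('pics/fin.png',np.vstack([np.hstack([r(load('side1')['frame'][:,:,::-1]),r(B)]),np.hstack([r2(load('top0')['frame'][:,:,::-1]),r2(a['frame'][:,:,::-1])])]))"
```

```text
t 10.3 pos [0.5103 0.2777 0.259 ] yaw 66.4 F [ 0.55  0.26 -0.56] SHIFT [-0.0491  0.1819 -0.0039] TW 0.4
```

View pics/fin.png

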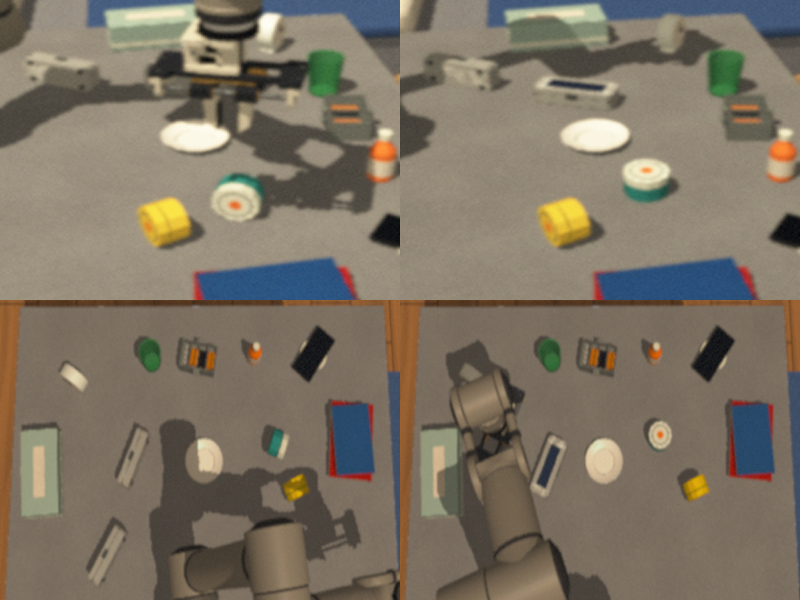

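View pics/wrist10.png

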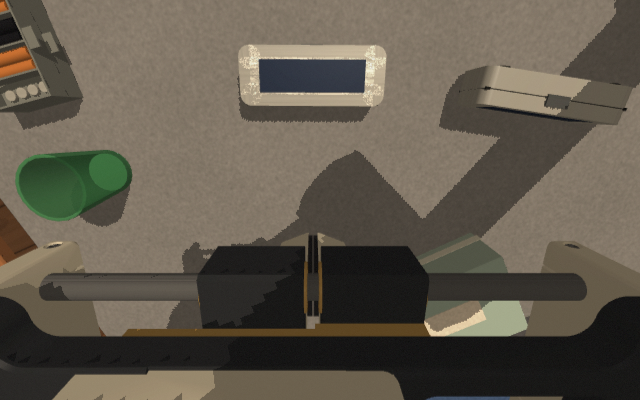

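```bash
python3 -c "
from h import *
t=load('top10');s=load('side10');w=load('wrist10')
print('caps',ray(s,220+246/2,130+166*.6,.048).round(4),ray(t,140+259*.9,90+135*220/300,.048).round(4),'expected .5455 -.19')
print('case',ray(w,312,75,.04).round(4),'expected',(np.array([.487,.214])-np.array([.405,.914])*.050).round(4))
from cell import hand_in
print(hand_in())"
```

```text
caps [ 0.5477 -0.175   0.048 ] [ 0.5463 -0.1851  0.048 ] expected .5455 -.19
case [0.4647 0.1692 0.04  ] expected [0.4668 0.1683]
the job is handed in; nothing more can be done
None
```

I pushed both over in place with the closed fingertips and handed the job in; the arm's clock read 10.3 s at the last reading before that.

- **Result:** The last pictures show the capsule standing on its teal base with the white cap and orange dot up. The case lies flat with the navy lid up. The gripper was clear of both.
- **Position of the case:** Its centre is about 2 mm from where tipping on the spot would put it.
- **Position of the capsule:** The two views disagree. The top view puts it about 5 mm from the expected spot and the side view about 15 mm. I read the side pixel off a coarse crop, so I trust the top view more, but I did not settle the difference.
- **Other things:** By eye, the look-alike case, the yellow capsule and everything else visible stood where they began. The arm partly hid the clock and tissue box in the last top view.
- **Forces:** The pushes never showed above the sensor noise of about 1 N, so I judged contact and tipping from the pictures.

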